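# Change the badge press over to small badges

### The job

Change the badge press over from large badges to small ones: swap its two large dies with the two small dies in the plywood holder, so that the small cup die stands in the slide's outer seat, the small pad die in the inner seat next to the press frame, and the two large dies in the holder's seats, either way round. The free rubber mat is there to park a die on the way. Set every die down upright and fully home in its seat without dropping it or knocking one over, and leave the jar where it stands.

Things in the scene. Friction and masses are not known exactly. Their poses are not given: they have to be found in the camera images.
- large_cup_center (a point): Large cup die: upright bare-metal cylinder, barrel 60 mm across, 0.4 kg; its top is an open bore 44 mm across, 24 mm deep, black at the bottom. Starts in the slide's outer seat. Site on the axis, half-way up (29 mm above the underside). All dies: 58 mm high, on an equal foot, a flange 52 mm across and 5 mm high, that fits every seat.
- large_pad_center (a point): Large pad die: upright bare-metal cylinder, barrel 60 mm across, 0.4 kg; its top 8 mm are a solid stud 38 mm across. Starts in the slide's inner seat. Site on the axis, half-way up (29 mm above the underside). All dies: 58 mm high, on an equal foot, a flange 52 mm across and 5 mm high, that fits every seat.
- small_cup_center (a point): Small cup die: upright bare-metal cylinder, barrel 40 mm across, 0.2 kg; its top is an open bore 27 mm across, 24 mm deep, black at the bottom. Starts in either holder seat. Site on the axis, half-way up (29 mm above the underside). All dies: 58 mm high, on an equal foot, a flange 52 mm across and 5 mm high, that fits every seat.
- small_pad_center (a point): Small pad die: upright bare-metal cylinder, barrel 40 mm across, 0.2 kg; its top 8 mm are a solid stud 22 mm across. Starts in the other holder seat. Site on the axis, half-way up (29 mm above the underside). All dies: 58 mm high, on an equal foot, a flange 52 mm across and 5 mm high, that fits every seat.
- inner_seat_floor (a point): Inner seat of the press's slide, next to the red frame. A seat is a fixed tapered cup: floor 61 mm across, rim 67 mm (75 mm outside), 6 mm above the floor. Site: centre of the floor, where the die's underside rests, 43 mm above the bench; y points along the slide to the frame. From this seat the frame's base starts at y = 105 mm, its overhanging head and punch (85 mm above the floors) at 145 mm.
- outer_seat_floor (a point): Outer seat, at the free end of the slide, 120 mm from the inner seat, the same cup, height and axes. The slide is a fixed aluminium plate drawn out of the press, 104 mm wide, 136 mm over its rails, top 3 mm below the seat floors; it ends 72 mm beyond this seat. The frame with its lever stands up to 450 mm above the bench.
- holder_seat_1_floor (a point): Seat of the die holder, a fixed plywood board 250 x 115 x 18 mm lying on the bench: the same cup as on the slide, in black plastic. Site at the centre of its floor, 21 mm above the bench. This is the seat nearer the robot; its x axis points along the board to the other seat, 120 mm away.
- holder_seat_2_floor (a point): Other seat of the die holder, farther from the robot: the same cup, point and axes.
- mat_top (a point): Rubber mat on the bench, 140 x 140 x 3 mm, fixed, empty at the start: room to put a die down for a while. Site at the centre of its upper face.
- jar_center (a point): Bystander, to be left alone: frosted clear jar with a metal screw cap, 68 mm across, 85 mm high, standing on the bench beyond the gap between slide and holder or mat. Site on its axis, half-way up.
Mind the look-alikes: they are no part of the job. What is shaped like the part that bears small_cup_center but blue is not meant.

How it is judged:
At the end, for the whole second after the job is handed in: The small cup die in the outer seat, the small pad die in the inner seat, and one large die in each holder seat: each within 8 mm of the seat's centre, standing on its floor (centre within 2.5 mm above the 29 mm it has when seated), upright within 0.06 rad, released and at rest (under 0.02 m/s) (horizontal distance between small_cup_center and outer_seat_floor below 0.008 m and z of small_cup_center in the frame of outer_seat_floor between 0.026 and 0.0315 m and angle between each of small_cup_center, small_pad_center's own z axis and vertical below 0.06 rad and horizontal distance between small_pad_center and inner_seat_floor below 0.008 m and z of small_pad_center in the frame of inner_seat_floor between 0.026 and 0.0315 m and (((horizontal distance between large_cup_center and holder_seat_1_floor below 0.008 m and z of large_cup_center in the frame of holder_seat_1_floor between 0.026 and 0.0315 m and angle between large_cup_center's own z axis and vertical below 0.06 rad) and (horizontal distance between large_pad_center and holder_seat_2_floor below 0.008 m and z of large_pad_center in the frame of holder_seat_2_floor between 0.026 and 0.0315 m and angle between large_pad_center's own z axis and vertical below 0.06 rad)) or ((horizontal distance between large_cup_center and holder_seat_2_floor below 0.008 m and z of large_cup_center in the frame of holder_seat_2_floor between 0.026 and 0.0315 m and angle between large_cup_center's own z axis and vertical below 0.06 rad) and (horizontal distance between large_pad_center and holder_seat_1_floor below 0.008 m and z of large_pad_center in the frame of holder_seat_1_floor between 0.026 and 0.0315 m and angle between large_pad_center's own z axis and vertical below 0.06 rad))) and linear speed of each of large_cup, large_pad, small_cup, small_pad below 0.02 m/s and contact force between the fingers and large_cup below 0.2 N and contact force between the fingers and large_pad below 0.2 N and contact force between the fingers and small_cup below 0.2 N and contact force between the fingers and small_pad below 0.2 N); the robot touches nothing.
It fails at once if the jar is pushed more than 20 mm (distance of jar_center from where it was at the start of the episode above 0.02 m).
It fails at once if a die is knocked over (angle between any of large_cup_center, large_pad_center, small_cup_center, small_pad_center's own z axis and vertical above 0.7 rad).
It fails at once if a die is dropped (falls free faster than 0.7 m/s, that is by some 25 mm) ((linear speed of large_cup above 0.7 m/s and contact force between the fingers and large_cup below 0.1 N) or (linear speed of large_pad above 0.7 m/s and contact force between the fingers and large_pad below 0.1 N) or (linear speed of small_cup above 0.7 m/s and contact force between the fingers and small_cup below 0.1 N) or (linear speed of small_pad above 0.7 m/s and contact force between the fingers and small_pad below 0.1 N)).
It also fails if it takes over 122 s, if anything falls off the work surface, if the arm or the gripper's body presses on something with over 40 N, if the wrist force passes 120 N, or if a joint passes its speed limit or range.

### The arm

A 6-joint arm with a two-finger parallel gripper is mounted at the origin on the work surface. World frame = base frame: x ahead of the robot, y to its left, z up, the work surface at z = 0. Lengths are in m, angles in rad, forces in N, time in s.
With the tool pointing down it reaches from about 0.35 to 0.775 m from the base axis. Payload 5.5 kg.
Tool frame: the origin (TCP) lies at the very end of the fingers, on their centre line; the grasp point (between the pads) lies 19 mm behind it; z points along the fingers, y is the line along which they close (so a half turn about z gives the same grasp; the last joint's range is limited). The gripper opens to 85 mm and grips with 20 to 120 N. Pads are 22 mm wide; open, the fingers measure 114 mm over their backs; the gripper's body (76 mm by 85 mm) begins 54 mm behind the grasp point. The pads swing forward as they close: fully open they stand 13 mm farther back than shut.
Start: joints at [-1.273, 0.313, 0.046, 1.304, 0, 1.431], TCP at [0.244, -0.521, 0.231] pointing down, gripper open.
Joint ranges: [-2.76, 2.76], [-0.86, 1.69], [-1.03, 1.26], [-2.2, 2.34], [-1.47, 1.5], [-3.14, 3.14]. Speed limits (rad/s): [2.57, 2.57, 3.14, 3.14, 3.14, 3.14].

### API

Orientations are given as a unit quaternion [w, x, y, z].
In Python, from workcell import env gives the robot as it stands. The module is installed in compiled form; this text tells all that it offers.
- The arm moves only by the tool jog_arm, never from a script. Its arguments are lists of equal length, an entry for each row: "gripper": the opening, from 0 (shut) to 1 (fully open); "offset": the shift along the world's x, y, z in cm, a list of three; "twist": the turn about the world's z in degrees. In form: {"gripper": [gripper, ...], "offset": [[dx, dy, dz], ...], "twist": [twist, ...]}. A call has exactly 8 rows; each row is the pose to reach, as a shift and turn from the pose commanded when the call began; what a row does not reach only later rows make up. A row lasts 1/8 s, in which the tool goes at most 62.5 mm and 10.7 degrees, less where a joint would pass 70% of its speed; a pose out of reach is approached as far as the arm can. A call with a gripper value outside its range is refused whole. The fingers move at their own pace and stop on an object; "squeeze" is the grip in N (left out, the last holds). Time passes only in rows, so rows that repeat a pose let the fingers close, or fill a call up. It gives the time, the measured TCP pose, the force, the opening and the grip force at its end, in the units of the state.
- env.get_state(): the state, without advancing time (a new reading comes with each control period).
- env.read_camera(name): name is "scene" or "top" or "wrist"; returns a dict with "image" (400x640x3 uint8, red, green, blue), "z_map" (400x640 float32, m along the optical axis (not along the pixel's ray), 0 where there is no reading), "fovy" (degrees; the focal length in pixels is half the picture's height over the tangent of half this angle, whatever the lens; pixels are square), "cx", "cy" (the principal point, pixels), "cam_to_world" (4x4, takes a point from camera to world coordinates). Camera axes: x right, y up, looking along -z (the intrinsics and any distortion apply to the point x, -y, -z); pixel columns grow to the right and rows downward; lengths in m; the calibration is good to about 2 mm. A picture is of the moment at which its call begins.
- env.hand_in(): hands the job in; it is judged then, once.
The state is a dict: "clock": time; "joint_pos": joint angles; "qvel": joint speeds; "tau": joint torques, N m; "tcp_pos": TCP position; "orientation": TCP orientation; "wrist_force": force on the tool from outside, world axes, zero at the start; "ft_torque": the same for the moment, N m; "finger_gap": finger opening in m; "grip_force": force on a finger pad.
Only numpy, scipy, OpenCV 4.12 (cv2) and the standard library are available. Lean on these libraries where they do the work, as an engineer would, in place of code of your own. Each camera call takes 0.05 s, during which the arm holds its last target. There are 200 camera calls.

## Working session

There is one attempt and no reset: what is moved stays moved. The work goes in short steps, Python scripts to look and compute and a tool call to move; the robot and the scene stay as the last step left them, time stands still between calls to the robot, and variables do not carry over. Pictures are saved under pics/ and viewed, at most 14 in all, crops included, and the job is handed in when it is done.

Besides the shell and the picture viewer there is one more tool, called after ">>>" by a JSON object that holds its "method" and its "body". jog_arm: Moves the arm, as the interface text tells. Its arguments: {"type":"object","properties":{"gripper":{"type":"array"},"offset":{"type":"array"},"twist":{"type":"array"},"squeeze":{"type":"number"}},"required":["gripper","offset","twist"]}

```bash
mkdir -p pics
cat > h.py <<'E'
import numpy as np, cv2
from workcell import env
def shot(n,fn=None):
    c=env.read_camera(n)
    if fn: cv2.imwrite('pics/'+fn+'.png',c['image'][:,:,::-1])
    return c
def f(c): return 200/np.tan(np.radians(c['fovy'])/2)
def ray(c,u,v):
    d=np.array([(u-c['cx'])/f(c),-(v-c['cy'])/f(c),-1.]);T=c['cam_to_world']
    return T[:3,3],T[:3,:3]@d
def onplane(c,u,v,z):
    o,d=ray(c,u,v);return o+d*(z-o[2])/d[2]
def cloud(c):
    v,u=np.mgrid[0:400,0:640];Z=c['z_map']
    P=np.stack([(u-c['cx'])/f(c)*Z,-(v-c['cy'])/f(c)*Z,-Z],-1)
    T=c['cam_to_world'];P=P@T[:3,:3].T+T[:3,3];P[Z==0]=np.nan
    return P
E
python3 - <<'E'
from h import *
for n in('scene','top'):
    c=shot(n,n+'0');print(n,c['fovy'],c['cx'],c['cy'],c['cam_to_world'].round(3).tolist(),{k:c[k] for k in c if k not in('image','z_map','fovy','cx','cy','cam_to_world')})
print(env.get_state())
E
```

```text
scene 53.55741309213704 318.7612574156062 192.28889423290443 [[-0.515, -0.477, 0.712, 1.229], [0.857, -0.267, 0.44, 0.325], [-0.02, 0.837, 0.546, 0.61], [0.0, 0.0, 0.0, 1.0]] {}
top 51.54352796781605 317.97875789679165 204.01927249613522 [[-0.001, 0.994, -0.111, 0.45], [-1.0, -0.002, -0.01, -0.115], [-0.01, 0.111, 0.994, 1.129], [0.0, 0.0, 0.0, 1.0]] {}
{'clock': 0.1, 'joint_pos': array([-1.27259669e+00,  3.13939786e-01,  4.51032845e-02,  1.30362210e+00,
        3.23151839e-06,  1.43119747e+00]), 'qvel': array([-0.0010589 , -0.00216608,  0.00258408,  0.00169654,  0.00042211,
       -0.00061367]), 'tau': array([ 2.07531884e-03, -4.81727242e+01,  2.99242204e+01,  1.28151380e-02,
       -1.48615100e-04,  3.19001636e-06]), 'tcp_pos': array([ 0.24362578, -0.52033013,  0.23049419]), 'orientation': array([-8.28653230e-04,  9.76136739e-01,  2.17155190e-01, -6.42297628e-05]), 'wrist_force': array([-0.6115625 , -0.2496909 ,  0.10245541]), 'ft_torque': array([0.01215877, 0.0182185 , 0.0180828 ]), 'grip_force': 0.0, 'finger_gap': 0.08511258640920959}
```

View pics/top0.png

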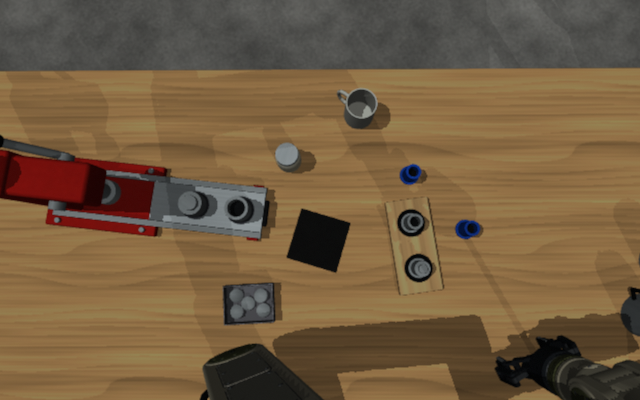

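View pics/scene0.png

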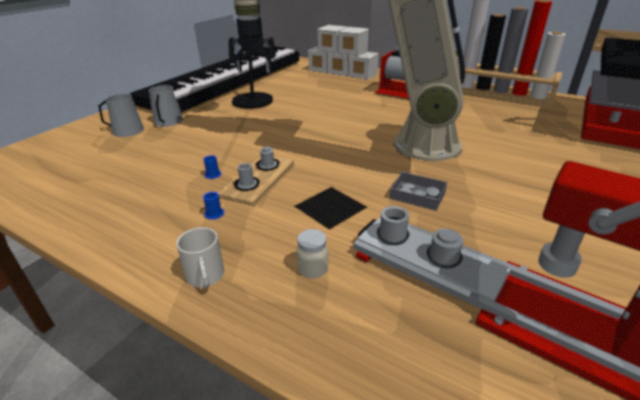

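Top view: large cup die at (239,208), large pad at (192,204), small cup in the holder's far seat at (411,222), small pad in its near seat at (420,268). The mat is at (319,240) and the jar at (288,157). The look-alikes are blue, at (410,174) and (467,229). I choose the metal dies in the seats.

Run:
```python
from h import *
c=shot('top');P=cloud(c)
for n,u,v,z0,z1,r in(('Lcup',239,208,.085,.115,22),('Lpad',192,204,.080,.115,22),('Scup',411,222,.07,.09,20),('Spad',420,268,.06,.09,20),('jar',288,157,.075,.095,20),('blue1',410,174,.03,.09,18),('blue2',467,229,.03,.09,18),('tray',249,303,.01,.2,30),('mug',360,107,.06,.2,30)):
    w=P[v-r:v+r,u-r:u+r].reshape(-1,3);m=(w[:,2]>z0)&(w[:,2]<z1);q=w[m]
    (cc,rr)=cv2.minEnclosingCircle(q[:,:2].astype(np.float32))
    print(n,m.sum(),'med',np.median(q,0).round(4),'circ',np.round(cc,4),round(rr,4),'ztop',np.percentile(q[:,2],95).round(4))
im=c['image'].astype(int)
# mat
m=((im.max(2)<45)).astype(np.uint8);m[:190]=0;m[290:]=0;m[:,:270]=0;m[:,370:]=0
r=cv2.minAreaRect(cv2.findContours(m,0,1)[0][0] if 0 else max(cv2.findContours(m,0,1)[0],key=cv2.contourArea));print('mat',r,[onplane(c,*p,.003).round(3)[:2].tolist() for p in cv2.boxPoints(r)])
# rings, board corners by heights
w=P[160:250,140:290];q=w[(w[...,2]>.03)&(w[...,2]<.06)][:,:2].astype(np.float32);r=cv2.minAreaRect(q);print('slide',r)
w=P[185:310,370:460];q=w[(w[...,2]>.012)&(w[...,2]<.035)][:,:2].astype(np.float32);r=cv2.minAreaRect(q);print('holder',r)
cv2.imwrite('pics/crop.png',cv2.resize(c['image'][150:300,150:490,::-1],None,fx=2.3,fy=2.3,interpolation=2))
s=env.get_state();w=shot('wrist','w0');print(w['fovy'],w['cx'],w['cy'],w['cam_to_world'].round(3).tolist())
```

```text
Lcup 264 med [0.5553 0.1008 0.1005] circ [0.5552 0.1019] 0.0302 ztop 0.1041
Lpad 470 med [0.568  0.2179 0.0947] circ [0.5691 0.2209] 0.0305 ztop 0.1035
Scup 134 med [ 0.521  -0.3486  0.0784] circ [ 0.5216 -0.3486] 0.0202 ztop 0.082
Spad 212 med [ 0.4032 -0.363   0.0719] circ [ 0.4036 -0.3652] 0.0203 ztop 0.0811
jar 421 med [ 0.6958 -0.0227  0.0851] circ [ 0.6966 -0.0225] 0.0302 ztop 0.088
blue1 217 med [ 0.6553 -0.353   0.0529] circ [ 0.6541 -0.3521] 0.0206 ztop 0.0593
blue2 238 med [ 0.5053 -0.5007  0.0526] circ [ 0.5063 -0.4992] 0.0207 ztop 0.0602
tray 1120 med [0.307  0.0864 0.0165] circ [0.3108 0.079 ] 0.081 ztop 0.0363
mug 448 med [ 0.8403 -0.2106  0.0832] circ [ 0.8366 -0.2011] 0.0583 ztop 0.0966
mat ((318.3325500488281, 240.01779174804688), (50.957862854003906, 50.6210823059082), 16.557069778442383) [[0.432, -0.019], [0.564, -0.058], [0.524, -0.191], [0.393, -0.151]]
slide ((0.5783929824829102, 0.1699901521205902), (0.20217262208461761, 0.4034076929092407), 2.4730377197265625)
holder ((0.46766528487205505, -0.39287835359573364), (0.24948100745677948, 0.18857014179229736), 8.034096717834473)
58.306409466542576 322.1496366491182 196.55357166682774 [[0.425, 0.858, 0.287, 0.317], [-0.905, 0.404, 0.133, -0.486], [-0.002, -0.316, 0.949, 0.374], [0.0, 0.0, 0.0, 1.0]]
```

View pics/crop.png

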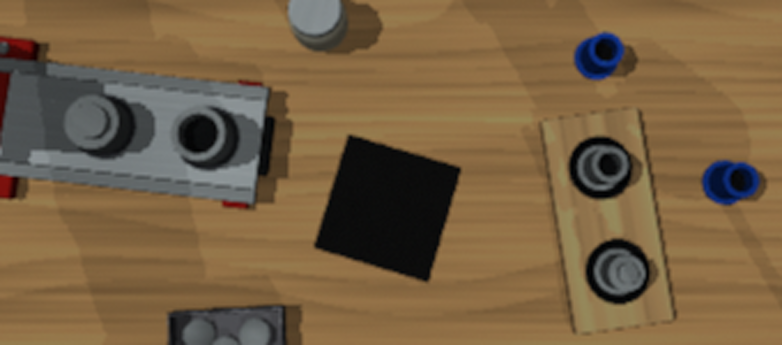

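The crop confirms it: the open bare-metal tube in the holder's far seat is the small cup and the studded one in the near seat is the small pad. The blue ones are decoys. Seats: outer (0.555,0.102), inner (0.569,0.221), holder 1 (0.404,-0.365), holder 2 (0.522,-0.349), mat (0.478,-0.105). I'll go above the large cup first.

>>> {"method": "jog_arm", "body": {"gripper": [1,1,1,1,1,1,1,1], "offset": [[1.5,3,0],[3.5,7,0],[5.5,11,0],[7.5,15,0],[9.5,19,0],[11.5,23,0],[13.5,27,0],[15.5,31,0]], "twist": [9,18,27,36,46,55,64,74], "squeeze": 60}}

```text
clock: 1.2
tcp_pos: [0.3992, -0.2094, 0.2313]
orientation: [0.0, 0.647, 0.763, 0.0]
wrist_force: [0.5, -1.0, -1.4]
finger_gap: 0.0854
grip_force: 0.0
```

>>> {"method": "jog_arm", "body": {"gripper": [1,1,1,1,1,1,1,1], "offset": [[2,4,0],[4,8,0],[6,12,0],[8,16,0],[10,20,0],[12,25,0],[14,29,0],[15.6,31.3,0]], "twist": [9,18,27,36,46,55,64,74]}}

```text
clock: 2.2
tcp_pos: [0.5551, 0.1044, 0.231]
orientation: [-0.0, 0.056, 0.998, 0.0]
wrist_force: [0.2, -0.3, 0.4]
finger_gap: 0.0853
grip_force: 0.0
```

```bash
cat >> h.py <<'E'
def st():
    s=env.get_state();w,x,y,z=s['orientation'];yaw=np.degrees(np.arctan2(2*(x*y+w*z),1-2*(y*y+z*z)))
    print('t',round(s['clock'],2),'tcp',s['tcp_pos'].round(4),'yaw',yaw.round(1),'gap',round(s['finger_gap'],4),'F',s['wrist_force'].round(1),'grip',round(s['grip_force'],1),'j',s['joint_pos'].round(2));return s
def circ(P,x,y,z0,z1,r=.05):
    q=P.reshape(-1,3);q=q[(np.hypot(q[:,0]-x,q[:,1]-y)<r)&(q[:,2]>z0)&(q[:,2]<z1)]
    if len(q)<10: return None
    c,rr=cv2.minEnclosingCircle(q[:,:2].astype(np.float32));return np.round(c,4),round(rr,4),len(q),np.percentile(q[:,2],[5,95]).round(4)
E
python3 - <<'E'
from h import *
st();c=shot('wrist','w1');P=cloud(c);print(circ(P,.555,.102,.092,.115,.045));print(circ(P,.569,.221,.085,.115,.045))
E
```

```text
t 2.2 tcp [0.5551 0.1044 0.231 ] yaw 173.5 gap 0.0853 F [ 0.2 -0.3  0.4] grip 0.0 j [0.04 0.29 0.02 1.3  0.   0.16]
(array([0.5562, 0.1001]), 0.0302, 2307, array([0.095 , 0.1026]))
(array([0.5697, 0.219 ]), 0.0304, 4268, array([0.0918, 0.1023]))
```

View pics/w1.png

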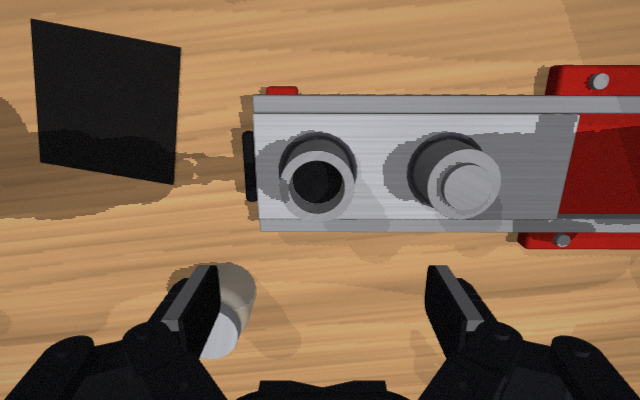

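Wrist view: large cup at (317,182), large pad at (467,185), mat at (108,100), jar at (225,320), fingers straddling it fine. Descending on the large cup.

>>> {"method": "jog_arm", "body": {"gripper": [1,1,1,1,1,1,1,1], "offset": [[0.05,-0.1,-2],[0.05,-0.1,-5],[0.05,-0.1,-8],[0.05,-0.1,-11],[0.05,-0.1,-14],[0.05,-0.1,-16],[0.05,-0.1,-17.3],[0.05,-0.1,-17.3]], "twist": [0,0,0,0,0,0,0,0]}}

```text
clock: 3.25
tcp_pos: [0.5545, 0.101, 0.0575]
orientation: [-0.001, 0.061, 0.998, -0.0]
wrist_force: [-0.1, 0.3, 0.9]
finger_gap: 0.0853
grip_force: 0.0
```

>>> {"method": "jog_arm", "body": {"gripper": [0.6,0.5,0.4,0.4,0.4,0.4,0.4,0.4], "offset": [[0,0,0],[0,0,0],[0,0,0],[0,0,0],[0,0,0],[0,0,0],[0,0,0],[0,0,0]], "twist": [0,0,0,0,0,0,0,0]}}

```text
clock: 4.25
tcp_pos: [0.5564, 0.101, 0.0598]
orientation: [0.001, 0.06, 0.998, -0.0]
wrist_force: [-0.3, -1.2, 6.3]
finger_gap: 0.0591
grip_force: 64.9
```

Run:
```python
from h import *
st();c=shot('scene','s1');shot('wrist','w2');i=cv2.imread('pics/s1.png')[150:300,320:520];j=cv2.imread('pics/w2.png')
cv2.imwrite('pics/c1.png',np.hstack([cv2.resize(i,(400,300)),cv2.resize(j,(400,300))]))
```

```text
t 4.25 tcp [0.5564 0.101  0.0598] yaw 173.1 gap 0.0591 F [-0.3 -1.2  6.3] grip 64.9 j [ 0.04  0.4  -0.27  0.9  -0.    0.16]
```

View pics/c1.png

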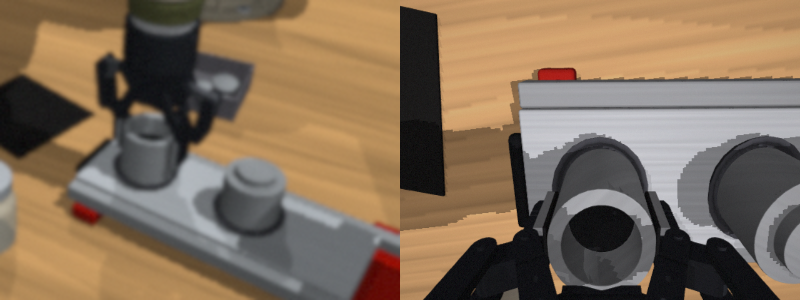

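Gripped squarely (both pads on the barrel, 65 N). Lifting and moving over to the mat.

>>> {"method": "jog_arm", "body": {"gripper": [0.4,0.4,0.4,0.4,0.4,0.4,0.4,0.4], "offset": [[0,0,1],[0,0,2.5],[0,0,4.5],[-1,-2,5.5],[-2.5,-6,5.5],[-4.5,-11,5.5],[-6.5,-17,5],[-7.8,-20.6,3]], "twist": [0,0,0,0,0,0,0,0]}}

```text
clock: 5.35
tcp_pos: [0.4766, -0.1079, 0.0895]
orientation: [0.001, 0.061, 0.998, -0.001]
wrist_force: [1.4, -0.2, -4.1]
finger_gap: 0.059
grip_force: 65.8
```

>>> {"method": "jog_arm", "body": {"gripper": [0.4,0.4,0.4,0.4,0.4,0.4,0.4,0.4], "offset": [[0,0,-1],[0,0,-3],[0,0,-4.5],[0,0,-5.5],[0,0,-6.2],[0,0,-6.6],[0,0,-6.8],[0,0,-6.8]], "twist": [0,0,0,0,0,0,0,0]}}

```text
clock: 6.35
tcp_pos: [0.4775, -0.1048, 0.0205]
orientation: [0.0, 0.06, 0.998, -0.0]
wrist_force: [0.2, -0.1, -4.2]
finger_gap: 0.0587
grip_force: 66.0
```

>>> {"method": "jog_arm", "body": {"gripper": [0.4,0.4,0.4,0.4,0.4,0.4,0.4,0.4], "offset": [[0,0,0],[0,0,-0.05],[0,0,-0.1],[0,0,-0.15],[0,0,-0.2],[0,0,-0.2],[0,0,-0.2],[0,0,-0.2]], "twist": [0,0,0,0,0,0,0,0]}}

```text
clock: 7.35
tcp_pos: [0.4774, -0.1049, 0.0198]
orientation: [0.0, 0.06, 0.998, -0.0]
wrist_force: [-5.0, 1.3, 10.8]
finger_gap: 0.0589
grip_force: 67.0
```

>>> {"method": "jog_arm", "body": {"gripper": [0.7,0.9,1,1,1,1,1,1], "offset": [[0,0,0],[0,0,0],[0,0,0],[0,0,0.5],[0,0,3],[0,0,6],[0,0,10],[0,0,15]], "twist": [0,0,0,0,0,0,0,0]}}

```text
clock: 8.35
tcp_pos: [0.4766, -0.1046, 0.1691]
orientation: [-0.001, 0.06, 0.998, 0.0]
wrist_force: [1.3, 1.2, 0.1]
finger_gap: 0.0853
grip_force: 0.0
```

>>> {"method": "jog_arm", "body": {"gripper": [1,1,1,1,1,1,1,1], "offset": [[0.4,-3,2],[1,-7,3],[2,-12,3],[3,-17,3],[3.5,-21,3],[4.3,-24.4,3],[4.3,-24.4,3],[4.3,-24.4,3]], "twist": [0,3,6,9,12,15,15,15]}}

```text
clock: 9.35
tcp_pos: [0.5199, -0.3483, 0.1981]
orientation: [-0.0, -0.07, 0.998, 0.001]
wrist_force: [-0.3, 0.4, 0.1]
finger_gap: 0.0853
grip_force: 0.0
```

Run:
```python
from h import *
st();P=cloud(shot('wrist','w3'));print(circ(P,.522,-.349,.07,.1,.04));print(circ(P,.404,-.365,.06,.1,.04))
P=cloud(shot('top','t1'));print('top',circ(P,.522,-.349,.07,.1,.04),circ(P,.478,-.105,.05,.08,.05))
```

```text
t 9.35 tcp [ 0.5199 -0.3483  0.1981] yaw -171.9 gap 0.0853 F [-0.3  0.4  0.1] grip 0.0 j [-0.72  0.42  0.13  1.27  0.   -0.86]
(array([ 0.5229, -0.3511]), 0.0202, 1355, array([0.0723, 0.0804]))
(array([ 0.4044, -0.3681]), 0.0201, 2672, array([0.0703, 0.0803]))
top (array([ 0.5083, -0.3489]), 0.0133, 25, array([0.074 , 0.0827])) (array([ 0.4768, -0.1023]), 0.0299, 200, array([0.0574, 0.0638]))
```

View pics/w3.png

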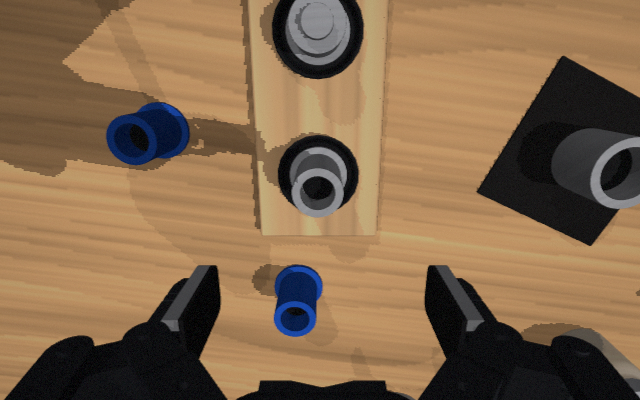

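Wrist view: small cup at (318,190) between the fingers, blue decoy in front of it at (296,300), another at (140,135), small pad at (318,25), large cup upright on the mat. Descending on the small cup.

>>> {"method": "jog_arm", "body": {"gripper": [1,1,1,1,1,1,1,1], "offset": [[0.2,-0.15,-2],[0.2,-0.15,-5],[0.2,-0.15,-8],[0.2,-0.15,-11],[0.2,-0.15,-13.5],[0.2,-0.15,-15.5],[0.2,-0.15,-16.1],[0.2,-0.15,-16.1]], "twist": [0,0,0,0,0,0,0,0]}}

```text
clock: 10.45
tcp_pos: [0.5224, -0.3497, 0.0377]
orientation: [-0.0, -0.071, 0.997, 0.0]
wrist_force: [-0.3, 0.2, 0.8]
finger_gap: 0.0853
grip_force: 0.0
```

>>> {"method": "jog_arm", "body": {"gripper": [0.7,0.6,0.5,0.4,0.3,0.2,0.2,0.2], "offset": [[0,0,0],[0,0,0],[0,0,0],[0,0,0],[0,0,0],[0,0,0],[0,0,0],[0,0,0]], "twist": [0,0,0,0,0,0,0,0], "squeeze": 45}}

```text
clock: 11.45
tcp_pos: [0.5227, -0.3509, 0.0381]
orientation: [0.0, -0.07, 0.998, -0.001]
wrist_force: [0.2, -0.6, 5.4]
finger_gap: 0.0391
grip_force: 45.5
```

>>> {"method": "jog_arm", "body": {"gripper": [0.2,0.2,0.2,0.2,0.2,0.2,0.2,0.2], "offset": [[0,0,0],[0,0,0],[0,0,0.5],[0,0,2],[0,0,4],[0,0,7],[0,0,10],[0,0,12]], "twist": [0,0,0,0,0,0,0,0]}}

```text
clock: 12.45
tcp_pos: [0.5226, -0.3504, 0.1596]
orientation: [0.001, -0.071, 0.998, -0.0]
wrist_force: [0.4, -0.6, -2.4]
finger_gap: 0.0389
grip_force: 45.5
```

>>> {"method": "jog_arm", "body": {"gripper": [0.2,0.2,0.2,0.2,0.2,0.2,0.2,0.2], "offset": [[0.2,3,0],[0.5,8,0],[1,14,0],[1.5,20,0],[2,26,0],[2.5,32,0],[3,38,0],[3.2,42,0]], "twist": [0,-2,-4,-6,-8,-10,-12,-15]}}

```text
clock: 13.45
tcp_pos: [0.5539, 0.0725, 0.158]
orientation: [0.0, 0.06, 0.998, 0.0]
wrist_force: [1.0, -0.3, -1.5]
finger_gap: 0.0395
grip_force: 45.8
```

>>> {"method": "jog_arm", "body": {"gripper": [0.2,0.2,0.2,0.2,0.2,0.2,0.2,0.2], "offset": [[0.1,2,0],[0.1,3.1,-1],[0.1,3.1,-2],[0.1,3.1,-4],[0.1,3.1,-6],[0.1,3.1,-7.5],[0.1,3.1,-8.5],[0.1,3.1,-8.5]], "twist": [0,0,0,0,0,0,0,0]}}

```text
clock: 14.45
tcp_pos: [0.5547, 0.1002, 0.0715]
orientation: [-0.001, 0.061, 0.998, -0.0]
wrist_force: [-0.8, -1.0, -1.8]
finger_gap: 0.0391
grip_force: 45.8
```

Run:
```python
from h import *
st();c=shot('scene','s2');shot('wrist','w4');i=cv2.imread('pics/s2.png')[170:290,340:500];j=cv2.imread('pics/w4.png')
cv2.imwrite('pics/c2.png',np.hstack([cv2.resize(i,(400,300)),cv2.resize(j,(400,300))]))
```

```text
t 14.45 tcp [0.5547 0.1002 0.0715] yaw 173.0 gap 0.0391 F [-0.8 -1.  -1.8] grip 45.8 j [ 0.04  0.39 -0.25  0.93  0.    0.16]
```

View pics/c2.png

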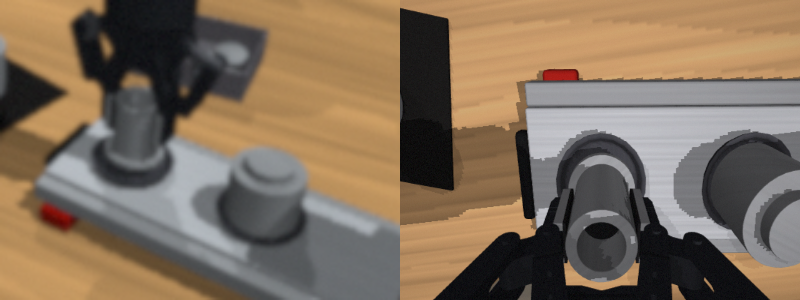

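The small cup hangs centred over the outer seat's ring. Lowering it home.

>>> {"method": "jog_arm", "body": {"gripper": [0.2,0.2,0.2,0.2,0.2,0.2,0.2,0.2], "offset": [[0.05,0.05,-0.3],[0.1,0.05,-0.6],[0.1,0.05,-0.9],[0.1,0.05,-1.05],[0.1,0.05,-1.15],[0.1,0.05,-1.25],[0.1,0.05,-1.3],[0.1,0.05,-1.3]], "twist": [0,0,0,0,0,0,0,0]}}

```text
clock: 15.55
tcp_pos: [0.5563, 0.1012, 0.0601]
orientation: [0.0, 0.06, 0.998, 0.0]
wrist_force: [-2.8, -0.4, 5.9]
finger_gap: 0.0391
grip_force: 46.3
```

>>> {"method": "jog_arm", "body": {"gripper": [0.5,0.8,1,1,1,1,1,1], "offset": [[0,0,0],[0,0,0],[0,0,0.2],[0,0,0.5],[0,0,3],[0,0,6],[0,0,9.5],[0,0,13]], "twist": [0,0,0,0,0,0,0,0]}}

```text
clock: 16.55
tcp_pos: [0.5562, 0.1012, 0.1906]
orientation: [0.0, 0.06, 0.998, 0.0]
wrist_force: [0.8, 0.2, -0.0]
finger_gap: 0.0853
grip_force: 0.0
```

>>> {"method": "jog_arm", "body": {"gripper": [1,1,1,1,1,1,1,1], "offset": [[0.4,3,0],[0.8,7,0],[1.3,11,0],[1.35,11.9,0],[1.35,11.9,0],[1.35,11.9,0],[1.35,11.9,0],[1.35,11.9,0]], "twist": [0,0,0,0,0,0,0,0]}}

```text
clock: 17.55
tcp_pos: [0.5699, 0.2194, 0.1894]
orientation: [0.0, 0.061, 0.998, 0.0]
wrist_force: [-0.0, -0.3, -0.2]
finger_gap: 0.0853
grip_force: 0.0
```

Run:
```python
from h import *
st();P=cloud(shot('wrist','w5'));print('w',circ(P,.569,.221,.085,.11,.045),circ(P,.555,.101,.09,.11,.045))
P=cloud(shot('scene','s3'));print('s',circ(P,.569,.221,.085,.11,.045),circ(P,.555,.101,.08,.11,.045))
```

```text
t 17.55 tcp [0.5699 0.2194 0.1894] yaw 173.0 gap 0.0853 F [-0.  -0.3 -0.2] grip 0.0 j [0.24 0.4  0.06 1.24 0.   0.36]
w (array([0.5702, 0.2192]), 0.0302, 5467, array([0.0924, 0.1022])) (array([0.5568, 0.1015]), 0.0207, 2177, array([0.0915, 0.1023]))
s (array([0.5724, 0.219 ]), 0.0311, 530, array([0.0872, 0.1012])) (array([0.5591, 0.1026]), 0.0215, 301, array([0.0817, 0.1008]))
```

>>> {"method": "jog_arm", "body": {"gripper": [1,1,1,1,1,1,1,1], "offset": [[0,0,-2],[0,0,-4.5],[0,0,-7],[0,0,-9.5],[0,0,-11.5],[0,0,-12.7],[0,0,-13.2],[0,0,-13.2]], "twist": [0,0,0,0,0,0,0,0]}}

```text
clock: 18.65
tcp_pos: [0.5699, 0.2202, 0.0575]
orientation: [0.0, 0.06, 0.998, 0.0]
wrist_force: [-0.2, -0.7, 1.3]
finger_gap: 0.0855
grip_force: 0.0
```

>>> {"method": "jog_arm", "body": {"gripper": [0.7,0.6,0.5,0.4,0.4,0.4,0.4,0.4], "offset": [[0,0,0],[0,0,0],[0,0,0],[0,0,0],[0,0,0],[0,0,0],[0,0,0],[0,0,0]], "twist": [0,0,0,0,0,0,0,0], "squeeze": 60}}

```text
clock: 19.65
tcp_pos: [0.5706, 0.2202, 0.0587]
orientation: [0.001, 0.06, 0.998, 0.0]
wrist_force: [-0.7, 0.5, 5.8]
finger_gap: 0.0586
grip_force: 65.4
```

>>> {"method": "jog_arm", "body": {"gripper": [0.4,0.4,0.4,0.4,0.4,0.4,0.4,0.4], "offset": [[0,0,0],[0,0,0],[0,0,0.5],[0,0,2],[0,0,4],[0,0,7],[0,0,10],[0,0,11]], "twist": [0,0,0,0,0,0,0,0]}}

```text
clock: 20.65
tcp_pos: [0.5709, 0.2206, 0.1699]
orientation: [0.002, 0.06, 0.998, 0.001]
wrist_force: [-0.2, 0.1, -3.7]
finger_gap: 0.0587
grip_force: 65.1
```

>>> {"method": "jog_arm", "body": {"gripper": [0.4,0.4,0.4,0.4,0.4,0.4,0.4,0.4], "offset": [[-0.3,-3,0],[-0.7,-8,0],[-1.2,-14,0],[-1.7,-20,0],[-2.2,-26,0],[-2.7,-32,0],[-3.2,-38,0],[-3.7,-44,0]], "twist": [0,2,4,6,8,10,12,15]}}

```text
clock: 21.65
tcp_pos: [0.5319, -0.2214, 0.1667]
orientation: [-0.0, -0.071, 0.997, 0.0]
wrist_force: [2.3, -0.9, -2.9]
finger_gap: 0.0584
grip_force: 65.4
```

>>> {"method": "jog_arm", "body": {"gripper": [0.4,0.4,0.4,0.4,0.4,0.4,0.4,0.4], "offset": [[-0.5,-5,0],[-0.9,-10,0],[-1.1,-13,-1.5],[-1.1,-13.05,-4],[-1.1,-13.05,-7],[-1.1,-13.05,-10],[-1.1,-13.05,-12],[-1.1,-13.05,-12]], "twist": [0,0,0,0,0,0,0,0]}}

```text
clock: 22.65
tcp_pos: [0.5199, -0.3487, 0.0445]
orientation: [-0.002, -0.07, 0.998, 0.002]
wrist_force: [-0.1, -0.8, -3.6]
finger_gap: 0.059
grip_force: 65.7
```

Run:
```python
from h import *
st();c=shot('scene','s4');shot('wrist','w6');i=cv2.imread('pics/s4.png')[130:220,190:310];j=cv2.imread('pics/w6.png')
cv2.imwrite('pics/c3.png',np.hstack([cv2.resize(i,(400,300)),cv2.resize(j,(400,300))]))
```

```text
t 22.65 tcp [ 0.5199 -0.3487  0.0445] yaw -171.9 gap 0.059 F [-0.1 -0.8 -3.6] grip 65.7 j [-0.72  0.53 -0.11  0.95  0.   -0.86]
```

View pics/c3.png

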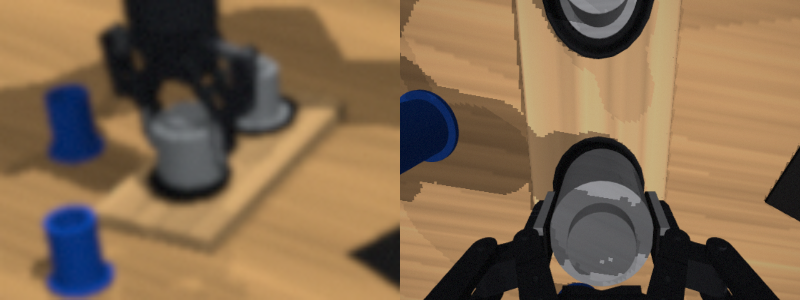

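The large pad is centred over holder seat 2, just above the floor. Lowering it home.

>>> {"method": "jog_arm", "body": {"gripper": [0.4,0.4,0.4,0.4,0.4,0.4,0.4,0.4], "offset": [[0.1,-0.05,0],[0.1,-0.05,-0.3],[0.1,-0.05,-0.6],[0.1,-0.05,-0.8],[0.1,-0.05,-1.0],[0.1,-0.05,-1.1],[0.1,-0.05,-1.2],[0.1,-0.05,-1.2]], "twist": [0,0,0,0,0,0,0,0]}}

```text
clock: 23.75
tcp_pos: [0.5226, -0.3508, 0.0367]
orientation: [0.0, -0.07, 0.998, -0.0]
wrist_force: [-3.1, 2.4, 5.3]
finger_gap: 0.0587
grip_force: 66.7
```

>>> {"method": "jog_arm", "body": {"gripper": [0.7,1,1,1,1,1,1,1], "offset": [[0,0,0],[0,0,0],[0,0,0.2],[0,0,0.6],[0,0,3],[0,0,7],[0,0,11],[0,0,15]], "twist": [0,0,0,0,0,0,0,0]}}

```text
clock: 24.75
tcp_pos: [0.5228, -0.3509, 0.1868]
orientation: [0.0, -0.07, 0.998, -0.0]
wrist_force: [1.5, 0.1, -0.1]
finger_gap: 0.0851
grip_force: 0.0
```

>>> {"method": "jog_arm", "body": {"gripper": [1,1,1,1,1,1,1,1], "offset": [[-3,-0.4,0],[-7,-1,0],[-11,-1.5,0],[-11.8,-1.65,0],[-11.8,-1.65,0],[-11.8,-1.65,0],[-11.8,-1.65,0],[-11.8,-1.65,0]], "twist": [0,0,0,0,0,0,0,0]}}

```text
clock: 25.75
tcp_pos: [0.4054, -0.3671, 0.1851]
orientation: [-0.0, -0.071, 0.997, 0.0]
wrist_force: [-0.4, -0.0, 0.2]
finger_gap: 0.0855
grip_force: 0.0
```

Run:
```python
from h import *
st();P=cloud(shot('wrist','w7'));print('w',circ(P,.404,-.367,.065,.09,.04),circ(P,.522,-.35,.065,.09,.045))
```

```text
t 25.75 tcp [ 0.4054 -0.3671  0.1851] yaw -171.9 gap 0.0855 F [-0.4 -0.   0.2] grip 0.0 j [-0.88  0.28 -0.12  1.18  0.   -1.02]
w (array([ 0.4041, -0.368 ]), 0.0201, 2183, array([0.0703, 0.0801])) (array([ 0.5222, -0.3508]), 0.0305, 3444, array([0.0693, 0.0801]))
```

>>> {"method": "jog_arm", "body": {"gripper": [1,1,1,1,1,1,1,1], "offset": [[-0.05,-0.05,-2],[-0.05,-0.05,-5],[-0.05,-0.05,-8],[-0.05,-0.05,-10.5],[-0.05,-0.05,-13],[-0.05,-0.05,-14.3],[-0.05,-0.05,-14.8],[-0.05,-0.05,-14.8]], "twist": [0,0,0,0,0,0,0,0]}}

```text
clock: 26.8
tcp_pos: [0.4045, -0.368, 0.0376]
orientation: [0.0, -0.071, 0.998, -0.0]
wrist_force: [0.7, -0.4, 1.7]
finger_gap: 0.0852
grip_force: 0.0
```

>>> {"method": "jog_arm", "body": {"gripper": [0.7,0.6,0.5,0.4,0.3,0.2,0.2,0.2], "offset": [[0,0,0],[0,0,0],[0,0,0],[0,0,0],[0,0,0],[0,0,0],[0,0,0],[0,0,0]], "twist": [0,0,0,0,0,0,0,0], "squeeze": 45}}

```text
clock: 27.8
tcp_pos: [0.4045, -0.3682, 0.0379]
orientation: [0.0, -0.07, 0.998, -0.0]
wrist_force: [-0.9, 0.5, 5.7]
finger_gap: 0.039
grip_force: 45.3
```

>>> {"method": "jog_arm", "body": {"gripper": [0.2,0.2,0.2,0.2,0.2,0.2,0.2,0.2], "offset": [[0,0,0],[0,0,0],[0,0,0.5],[0,0,2],[0,0,5],[0,0,8],[0,0,11],[0,0,13]], "twist": [0,0,0,0,0,0,0,0]}}

```text
clock: 28.8
tcp_pos: [0.4046, -0.3681, 0.1697]
orientation: [0.001, -0.071, 0.998, -0.001]
wrist_force: [-0.2, -0.1, -0.6]
finger_gap: 0.039
grip_force: 45.5
```

>>> {"method": "jog_arm", "body": {"gripper": [0.2,0.2,0.2,0.2,0.2,0.2,0.2,0.2], "offset": [[0.8,3,0],[2.2,8,0],[4,14,0],[5.6,20,0],[7.3,26,0],[9,32,0],[10.7,38,0],[12.4,44,0]], "twist": [0,-2,-4,-6,-8,-10,-12,-15]}}

```text
clock: 29.8
tcp_pos: [0.5286, 0.0742, 0.1683]
orientation: [0.001, 0.061, 0.998, -0.0]
wrist_force: [1.7, -0.8, -1.1]
finger_gap: 0.0389
grip_force: 45.7
```

>>> {"method": "jog_arm", "body": {"gripper": [0.2,0.2,0.2,0.2,0.2,0.2,0.2,0.2], "offset": [[1.4,5,0],[2.8,10,0],[4,14,0],[4.2,14.85,-2],[4.2,14.85,-4.5],[4.2,14.85,-7.5],[4.2,14.85,-9.5],[4.2,14.85,-9.5]], "twist": [0,0,0,0,0,0,0,0]}}

```text
clock: 30.8
tcp_pos: [0.5686, 0.2204, 0.071]
orientation: [-0.002, 0.06, 0.998, -0.001]
wrist_force: [-1.4, -0.9, -1.3]
finger_gap: 0.0391
grip_force: 45.8
```

Run:
```python
from h import *
st();c=shot('scene','s5');shot('wrist','w8');i=cv2.imread('pics/s5.png')[170:290,370:530];j=cv2.imread('pics/w8.png')
cv2.imwrite('pics/c4.png',np.hstack([cv2.resize(i,(400,300)),cv2.resize(j,(400,300))]))
```

```text
t 30.8 tcp [0.5686 0.2204 0.071 ] yaw 173.1 gap 0.0391 F [-1.4 -0.9 -1.3] grip 45.8 j [ 0.24  0.47 -0.12  0.98  0.    0.36]
```

View pics/c4.png

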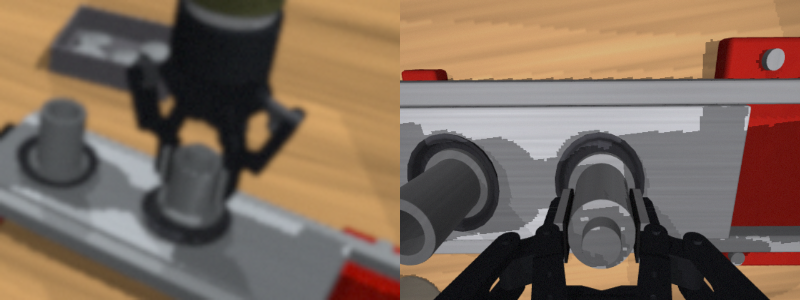

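The small pad is centred over the inner seat, and the small cup stands upright in the outer one. Lowering it home.

>>> {"method": "jog_arm", "body": {"gripper": [0.2,0.2,0.2,0.2,0.2,0.2,0.2,0.2], "offset": [[0.05,-0.05,-0.3],[0.05,-0.05,-0.6],[0.05,-0.05,-0.9],[0.05,-0.05,-1.1],[0.05,-0.05,-1.25],[0.05,-0.05,-1.4],[0.05,-0.05,-1.55],[0.05,-0.05,-1.6]], "twist": [0,0,0,0,0,0,0,0]}}

```text
clock: 31.9
tcp_pos: [0.5707, 0.2202, 0.0599]
orientation: [0.001, 0.06, 0.998, 0.0]
wrist_force: [-9.5, -3.0, 23.2]
finger_gap: 0.0391
grip_force: 47.8
```

>>> {"method": "jog_arm", "body": {"gripper": [0.2,0.5,0.8,1,1,1,1,1], "offset": [[0,0,0.25],[0,0,0.25],[0,0,0.25],[0,0,0.6],[0,0,3],[0,0,6.5],[0,0,10],[0,0,13]], "twist": [0,0,0,0,0,0,0,0]}}

```text
clock: 32.9
tcp_pos: [0.571, 0.2202, 0.1878]
orientation: [0.0, 0.06, 0.998, 0.0]
wrist_force: [-0.7, -0.2, 0.3]
finger_gap: 0.0857
grip_force: 0.0
```

>>> {"method": "jog_arm", "body": {"gripper": [1,1,1,1,1,1,1,1], "offset": [[-1,-4,0],[-2.6,-9,0],[-4.2,-15,0],[-6,-21,0],[-7.6,-27,0],[-9.2,-32.5,0],[-9.2,-32.5,0],[-9.2,-32.5,0]], "twist": [0,0,0,0,0,0,0,0]}}

```text
clock: 33.9
tcp_pos: [0.4788, -0.1048, 0.1864]
orientation: [0.0, 0.061, 0.998, 0.0]
wrist_force: [0.1, 0.7, -0.5]
finger_gap: 0.0852
grip_force: 0.0
```

Run:
```python
from h import *
st();P=cloud(shot('wrist','w9'));print('w',circ(P,.477,-.104,.05,.07,.045))
P=cloud(shot('scene','s6'));print('s',circ(P,.57,.22,.085,.11,.04),circ(P,.556,.101,.085,.11,.04))
P=cloud(shot('top','t6'));print('t',circ(P,.57,.22,.085,.11,.04),circ(P,.556,.101,.085,.11,.04))
```

```text
t 33.9 tcp [ 0.4788 -0.1048  0.1864] yaw 173.0 gap 0.0852 F [ 0.1  0.7 -0.5] grip 0.0 j [-0.38  0.17 -0.25  1.15  0.   -0.26]
w (array([ 0.4779, -0.1048]), 0.0303, 2479, array([0.053 , 0.0624]))
s (array([0.5736, 0.2212]), 0.0218, 256, array([0.0867, 0.1008])) (array([0.5593, 0.102 ]), 0.0216, 258, array([0.086, 0.101]))
t (array([0.5701, 0.2223]), 0.0203, 210, array([0.089 , 0.1027])) (array([0.5561, 0.1034]), 0.0207, 148, array([0.0877, 0.1043]))
```

>>> {"method": "jog_arm", "body": {"gripper": [1,1,1,1,1,1,1,1], "offset": [[-0.05,0,-2],[-0.05,0,-5],[-0.05,0,-8],[-0.05,0,-11],[-0.05,0,-14],[-0.05,0,-16],[-0.05,0,-16.6],[-0.05,0,-16.6]], "twist": [0,0,0,0,0,0,0,0]}}

```text
clock: 35.05
tcp_pos: [0.4785, -0.104, 0.0204]
orientation: [-0.0, 0.06, 0.998, 0.0]
wrist_force: [-0.4, -0.5, 0.6]
finger_gap: 0.0855
grip_force: 0.0
```

>>> {"method": "jog_arm", "body": {"gripper": [0.7,0.6,0.5,0.4,0.4,0.4,0.4,0.4], "offset": [[0,0,0],[0,0,0],[0,0,0],[0,0,0],[0,0,0],[0,0,0],[0,0,0],[0,0,0]], "twist": [0,0,0,0,0,0,0,0], "squeeze": 60}}

```text
clock: 36.05
tcp_pos: [0.4793, -0.1052, 0.0216]
orientation: [0.001, 0.06, 0.998, -0.0]
wrist_force: [-1.8, -0.2, 6.3]
finger_gap: 0.059
grip_force: 64.2
```

>>> {"method": "jog_arm", "body": {"gripper": [0.4,0.4,0.4,0.4,0.4,0.4,0.4,0.4], "offset": [[0,0,0],[0,0,0],[0,0,0.5],[0,0,2],[0,0,5],[0,0,8],[0,0,11],[0,0,13]], "twist": [0,0,0,0,0,0,0,0]}}

```text
clock: 37.05
tcp_pos: [0.4786, -0.105, 0.1526]
orientation: [0.001, 0.06, 0.998, -0.0]
wrist_force: [-0.3, 0.4, -4.3]
finger_gap: 0.0586
grip_force: 65.5
```

>>> {"method": "jog_arm", "body": {"gripper": [0.4,0.4,0.4,0.4,0.4,0.4,0.4,0.4], "offset": [[-0.8,-3,0],[-2.2,-8,0],[-3.8,-13.5,0],[-5.3,-19,0],[-6.7,-24,0],[-7.4,-26.3,-1],[-7.4,-26.3,-3],[-7.4,-26.3,-5.5]], "twist": [0,3,6,9,12,15,15,15]}}

```text
clock: 38.05
tcp_pos: [0.4041, -0.3687, 0.0957]
orientation: [0.0, -0.07, 0.998, -0.0]
wrist_force: [0.4, 0.5, -4.4]
finger_gap: 0.0586
grip_force: 66.0
```

>>> {"method": "jog_arm", "body": {"gripper": [0.4,0.4,0.4,0.4,0.4,0.4,0.4,0.4], "offset": [[0,0,-1.5],[0,0,-3],[0,0,-4],[0,0,-4.6],[0,0,-4.8],[0,0,-4.8],[0,0,-4.8],[0,0,-4.8]], "twist": [0,0,0,0,0,0,0,0]}}

```text
clock: 39.05
tcp_pos: [0.4045, -0.368, 0.0477]
orientation: [0.0, -0.071, 0.998, -0.0]
wrist_force: [-0.0, 0.6, -3.5]
finger_gap: 0.0589
grip_force: 65.9
```

Run:
```python
from h import *
st();c=shot('scene','s7');shot('wrist','w10');i=cv2.imread('pics/s7.png')[120:210,200:320];j=cv2.imread('pics/w10.png')
cv2.imwrite('pics/c5.png',np.hstack([cv2.resize(i,(400,300)),cv2.resize(j,(400,300))]))
```

```text
t 39.05 tcp [ 0.4045 -0.368   0.0477] yaw -171.9 gap 0.0589 F [-0.   0.6 -3.5] grip 65.9 j [-0.89  0.38 -0.33  0.86  0.   -1.03]
```

View pics/c5.png

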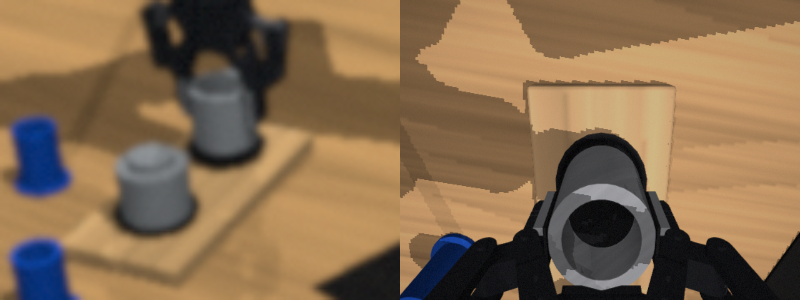

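The large cup is centred over holder seat 1, and the large pad stands upright in seat 2. Lowering it home.

>>> {"method": "jog_arm", "body": {"gripper": [0.4,0.4,0.4,0.4,0.4,0.4,0.4,0.4], "offset": [[0,0,-0.2],[0,0,-0.4],[0,0,-0.6],[0,0,-0.8],[0,0,-0.9],[0,0,-1],[0,0,-1],[0,0,-1]], "twist": [0,0,0,0,0,0,0,0]}}

```text
clock: 40.15
tcp_pos: [0.4042, -0.3678, 0.0396]
orientation: [0.0, -0.071, 0.998, -0.0]
wrist_force: [-4.5, 5.1, 15.5]
finger_gap: 0.0587
grip_force: 67.7
```

>>> {"method": "jog_arm", "body": {"gripper": [0.4,0.7,1,1,1,1,1,1], "offset": [[0,0,0.1],[0,0,0.1],[0,0,0.1],[0,0,0.5],[0,0,3],[0,0,7],[0,0,11],[0,0,16]], "twist": [0,0,0,0,0,0,0,0]}}

```text
clock: 41.15
tcp_pos: [0.404, -0.3675, 0.1981]
orientation: [-0.0, -0.07, 0.998, 0.001]
wrist_force: [0.4, -1.0, 0.3]
finger_gap: 0.0854
grip_force: 0.0
```

>>> {"method": "jog_arm", "body": {"gripper": [1,1,1,1,1,1,1,1], "offset": [[0,2,2],[0,6,3],[0,10,3],[0,14,3],[0,18,3],[0,18,3],[0,18,3],[0,18,3]], "twist": [0,0,0,0,0,0,0,0]}}

```text
clock: 42.15
tcp_pos: [0.4045, -0.1888, 0.2273]
orientation: [0.0, -0.07, 0.998, -0.0]
wrist_force: [-0.4, -0.2, 0.7]
finger_gap: 0.0856
grip_force: 0.0
```

Run:
```python
from h import *
st()
for n in('top','scene'):
    P=cloud(shot(n,n+'9'))
    for k,x,y,z in(('Scup',.556,.101,.101),('Spad',.570,.2203,.101),('Lcup',.4045,-.368,.079),('Lpad',.5225,-.3505,.079),('jar',.696,-.023,.085)): print(n,k,circ(P,x,y,z-.014,z+.01,.045))
cv2.imwrite('pics/c6.png',cv2.resize(cv2.imread('pics/scene9.png')[130:290,190:510],(800,400)))
```

```text
t 42.15 tcp [ 0.4045 -0.1888  0.2273] yaw -172.0 gap 0.0856 F [-0.4 -0.2  0.7] grip 0.0 j [-0.62  0.07 -0.27  1.23 -0.   -0.76]
top Scup (array([0.556 , 0.1034]), 0.0203, 145, array([0.0899, 0.1037]))
top Spad (array([0.5698, 0.2221]), 0.0207, 206, array([0.0898, 0.1034]))
top Lcup (array([ 0.4093, -0.3695]), 0.0283, 109, array([0.069 , 0.0824]))
top Lpad (array([ 0.5211, -0.3481]), 0.0302, 439, array([0.0674, 0.0811]))
top jar (array([ 0.696 , -0.0217]), 0.0303, 431, array([0.0813, 0.0878]))
scene Scup (array([0.5596, 0.1014]), 0.0214, 233, array([0.088 , 0.1014]))
scene Spad (array([0.5734, 0.221 ]), 0.0212, 240, array([0.0887, 0.1011]))
scene Lcup (array([ 0.405 , -0.3691]), 0.0337, 199, array([0.0661, 0.079 ]))
scene Lpad (array([ 0.5239, -0.3487]), 0.0315, 221, array([0.0666, 0.0791]))
scene jar (array([ 0.6998, -0.024 ]), 0.0308, 550, array([0.0734, 0.0855]))
```

View pics/c6.png

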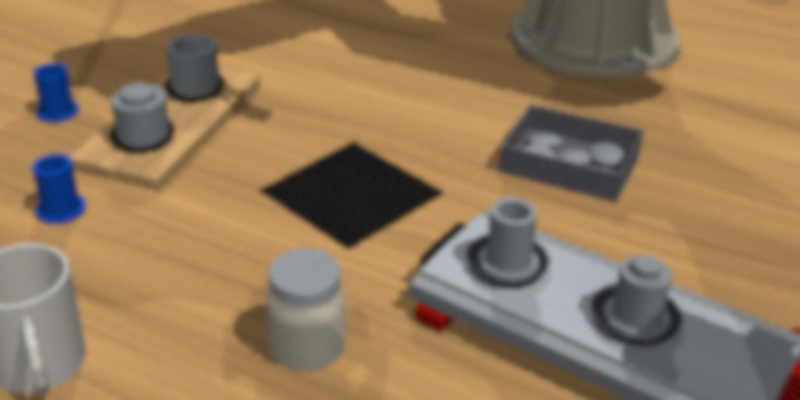

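All four dies stand upright in the right seats: small cup at (512,240), small pad at (640,295), large pad at (140,115) and large cup at (193,65). The jar hasn't moved and the robot is clear. Handing in.

```bash
python3 -c "
from workcell import env
print(env.hand_in())"
```

```text
the job is handed in; nothing more can be done
None
```

The changeover is done and handed in (no verdict was returned): the small cup die is in the outer seat, the small pad die in the inner seat, and the large cup and pad are in holder seats 1 and 2, all upright and home in the last images, with the jar unmoved and about 42 s used.

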